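# Set the salon foil cutter's length stop to its clip

## Robot

A 6-joint arm with a two-finger parallel gripper is mounted at the origin on the work surface. World frame = base frame: x ahead of the robot, y to its left, z up, the work surface at z = 0. Lengths are in mm, angles in rad, forces in N, time in s.
With the tool pointing down it reaches from about 400 to 925 mm from the base axis. Payload 12.5 kg.
Tool frame: the origin (TCP) lies at the centre of the arm's flange, where the gripper is bolted on; the fingertips stand 190 mm ahead of it and the grasp point (between the pads) lies env.grip_point_offset ahead of it (env.grip_point_offset is the distance from the TCP to the grasp point, in mm); z points along the fingers, x is the direction in which the jaws open and shut, and the axes are right-handed (so a half turn about z gives the same grasp; the last joint's range is limited). The gripper opens to 95 mm and grips with 3 to 60 N. Pads are 20 mm wide; open, the fingers measure 119 mm over their backs; the gripper's body (75 mm by 180 mm) begins 59 mm behind the grasp point.
Start: joints at [-1.374, 0.491, 1.559, -0, 1.092, -0.106], TCP at [186.391, -596.56, 404.761] pointing down, gripper open.
Joint ranges: [-3.1, 3.1], [-0.84, 2.19], [0.05, 2.79], [-1.13, 4.28], [0.06, 2.93], [-2.69, 2.69]. Speed limits (rad/s): [2.22, 2.22, 2.79, 3.14, 3.14, 3.14].

## Interface

Orientations are given as [roll, pitch, yaw] about the fixed x, y, z axes, in that order (R = Rz(yaw) Ry(pitch) Rx(roll)).
In Python, from cell import state, read_camera, camera_model, job_done, env gives the robot as it stands.
- The arm moves only by the tool arm_command, never from a script. Its argument "steps" is a list of rows, each a list of 6 numbers: the shift along the tool's x, y, z in cm, then the turn, a rotation vector about the tool's x, y, z in degrees. In form: [[dx, dy, dz, rx, ry, rz], ...]. A call has 1 to 12 rows; each row is the pose to reach, as a shift and turn from the pose commanded when the call began, along the tool's axes at that moment; what a row does not reach only later rows make up. A row lasts 1/12 s, in which the tool goes at most 41.7 mm and 7.16 degrees, less where a joint would pass 70% of its speed; a pose out of reach is approached as far as the arm can. A call with a gripper value outside its range is refused whole. "jaw" is the finger opening in cm, from 0 to 9.51, set as the call begins (left out, the last holds). The fingers move at their own pace and stop on an object; the grip force is fixed at half the most. Time passes only in rows, so rows that repeat a pose let the fingers close. It gives the time, the measured TCP pose, the force and the opening at its end, in the units of the state.
- state(): the state, without advancing time (a new reading comes with each control period).
- read_camera(name): name is "scene" or "top"; returns the picture (480x640x3 uint8, red, green, blue); there is no depth.
- camera_model(name): a dict with "K" (3x3 intrinsics, pixels), "xyz" and "rotation" of the camera in the world. Camera axes: x right, y up, looking along -z (the intrinsics and any distortion apply to the point x, -y, -z); pixel columns grow to the right and rows downward; lengths in mm; the calibration is good to about 2 mm. A picture is of the moment at which its call begins. camera_model takes no time and is no camera call.
- job_done(): hands the job in, once; it reports no verdict.
The state is a dict: "t": time; "joints": joint angles; "qvel": joint speeds; "tau": joint torques, N m; "eef_pos": TCP position; "tcp_rot": TCP orientation; "ft_force": force on the tool from outside, world axes, zero at the start; "moment": the same for the moment, N m; "opening": opening from 0.0 (shut) to 1.0 (fully open).
Only numpy, scipy, OpenCV 4.12 (cv2) and the standard library are available. Lean on these libraries where they do the work, as an engineer would, in place of code of your own. Each camera call takes 0.05 s, during which the arm holds its last target. There are 200 camera calls.

## Task

Swing the clear guard of the foil cutter open until it comes up against its stop and stays there by itself, then crank the handwheel by its upright handle until the fence's pointer is level with the fin of the clip on the scale. Leave the guard open and let go, without disturbing the things standing around the cutter.

Things in the scene. Friction and masses are not known exactly. Their poses are not given: they have to be found in the camera images.
- cutter: the foil cutter, fixed to the worktop: grey base 200 x 520 x 12 mm; origin on the worktop, 20 mm on the -y side of the base's centre; x across it, away from the robot at yaw 0, y along its bed. At the -y end the sloped white housing with handwheel and clear guard, then the bed with fence and scale, a cutting bar at y = 195 mm (84 mm high) and a foil roll at y = 240 mm (103 mm high)
- console: sloped control face of the cutter (white, 175 x 190 mm), fixed, tilted 15 degrees towards the robot; origin where the handwheel's axis meets it; z is the wheel's axis (up and towards the robot), x up the slope, y as the cutter's y. The wheel's disc is 120 mm across, its upper side at z = 25 mm. Two hinge posts 18 x 14 mm, 90 mm tall, stand at x = +-60, y = -108 mm
- crank_grip (a point): grip point of the handwheel's handle: a black round post 20 mm in diameter, 45 mm tall, standing on the disc 45 mm from the wheel's axis and parallel to it; the point lies on the post's axis 27 mm above the disc (z = 52 mm in the console's frame), 18 mm below its top. The post is a sleeve that spins freely on its pin
- crank (a joint): turn of the handwheel in rad, grows clockwise seen from above the face; a turn clockwise moves the fence 25 mm towards the foil roll (+y of the cutter). Stiff: takes about 5 N at the handle; stays where it is left. Range -0.3 to 24.2; at 0 the handle lies at +x of the console
- guard (a joint): angle of the guard in rad: 0 = shut over the handwheel, grows as it opens towards the cutter's -y end. Its hard stop lies past upright, between 1.7 and 1.9 rad, and is felt as a sharp rise of force; let go well past upright the guard rests on the stop by its weight, before that it falls shut
- guard_hinge (a point): middle of the guard's hinge line, which runs along the console's x; 105 mm from the wheel's axis towards -y, 88 mm above the face. Axes as the console's
- guard_handle (a point): grip point of the guard's handle: black block on the clear pane, 24 mm wide along the hinge, 14 mm thick, 46 mm tall; the point lies 150 mm from the hinge line along the pane, 35 mm above it, 15 mm below the handle's top. Pane 140 (along hinge) x 175 x 4 mm, grey rim, 0.25 kg. Gripped on its 24 mm width it swivels in the fingers. Axes turn with the guard: x along the hinge, y to the free edge
- fence (a joint): position of the fence (slide driven by the handwheel's screw) in m along the cutter's y; it cannot be pushed by hand; range -0.004 to 0.100
- pointer (a point): tip of the black pointer that sticks out of the fence on the side away from the robot, lying over the scale rail (ticks each 10 mm, long each 50 mm), 44 mm above the worktop
- set_clip: steel clip fixed on the scale rail, 24 mm long, marking the wanted length; origin under its upright fin (4 mm thick along y, 30 mm tall), y as the cutter's y: pointer and fin are level when they have the same y in the cutter's frame. It lies farther along +y than the pointer's start and does not move; the pointer passes it freely
- spray: white spray bottle with a black cap, 60 mm across, 190 mm tall, standing behind the cutter; bystander; origin under its centre
- bowl: black colour bowl, 110 mm across, 50 mm tall, standing behind the cutter; bystander; origin under its centre
- iron: black hair iron 260 x 30 x 28 mm lying between robot and cutter; bystander; origin under its centre, x along it

How it is judged (in metres and radians):
On the way, in this order (a step that is already met when the one before it is completed fails the run):
1. the guard is open against its stop (value of joint guard above 1.7 rad), for 0.2 s.
2. with the guard open, the pointer is level with the clip's fin to 3 mm (value of joint guard above 1.7 rad and y of pointer in the frame of set_clip between -0.003 and 0.003 m), for 0.3 s.
At the end, for the whole second after the job is handed in: the guard rests open at its stop (over 1.70 rad), the pointer is within 3 mm of the clip's fin along the scale, the handwheel is at rest and released (all of step 2 and velocity of joint crank between -0.1 and 0.1 rad/s); the robot touches nothing.
It fails at once if the spray bottle was shoved more than 30 mm or tipped (distance of spray from where it was at the start of the episode above 0.03 m or angle between spray's own z axis and vertical above 0.5 rad).
It fails at once if the bowl was shoved more than 30 mm (distance of bowl from where it was at the start of the episode above 0.03 m).
It fails at once if the hair iron was shoved more than 30 mm (distance of iron from where it was at the start of the episode above 0.03 m).
It also fails if it takes over 72 s, if anything falls off the work surface, if the arm or the gripper's body presses on something with over 40 N, if the wrist force passes 120 N, or if a joint passes its speed limit or range.

## Working session

There is one attempt and no reset: what is moved stays moved. The work goes in short steps, Python scripts to look and compute and a tool call to move; the robot and the scene stay as the last step left them, time stands still between calls to the robot, and variables do not carry over. Pictures are saved under pics/ and viewed, about 8 in all and at most 12, crops included, and the job is handed in when it is done.

Besides the shell and the picture viewer there is one more tool, called after "Emit:" by a JSON object that holds its "method" and its "body". arm_command: Moves the arm, as the interface text tells. Its arguments: {"type":"object","properties":{"steps":{"type":"array"},"jaw":{"type":"number"}},"required":["steps"]}

```bash
mkdir -p pics; ls
python3 - <<'E'
from cell import *
import cv2
print(state()); print(env.grip_point_offset)
for n in("scene","top"):
    cv2.imwrite(f"pics/{n}0.png",read_camera(n)[:,:,::-1]); print(n,camera_model(n))
E
```

```text
pics
{'t': 0.0, 'joints': array([-1.37358127e+00,  4.91573557e-01,  1.55944622e+00, -3.58360076e-05,
        1.09172048e+00, -1.05614871e-01]), 'qvel': array([ 0.00015572, -0.00078368,  0.0008311 ,  0.00197811,  0.00171141,
        0.00056621]), 'tau': array([-8.60015080e-04, -6.12648368e+01, -2.58179516e+01,  6.91810017e-02,
        4.81974764e-02, -1.21988423e-04]), 'eef_pos': array([ 186.39329876, -596.52636765,  404.15404591]), 'tcp_rot': array([-3.14150328e+00,  1.14456538e-03, -1.26794981e+00]), 'ft_force': array([-0.87380525, -0.23430723,  0.12709485]), 'moment': array([-0.01945376, -0.02742525, -0.00675996]), 'opening': 1.0025663975620853}
171.3
scene {'K': array([[593.52961496,   0.        , 333.55217871],
       [  0.        , 593.52961496, 241.23549206],
       [  0.        ,   0.        ,   1.        ]]), 'xyz': array([1273.20484513, -140.34450663,  816.69817571]), 'rotation': array([ 0.78674572, -0.00611898,  1.27539485])}
top {'K': array([[617.00492411,   0.        , 321.58696183],
       [  0.        , 617.00492411, 248.04784467],
       [  0.        ,   0.        ,   1.        ]]), 'xyz': array([ 367.32079081,   62.8287991 , 1282.96643281]), 'rotation': array([ 0.18953045,  0.00955034, -1.54243885])}
```

View pics/scene0.png

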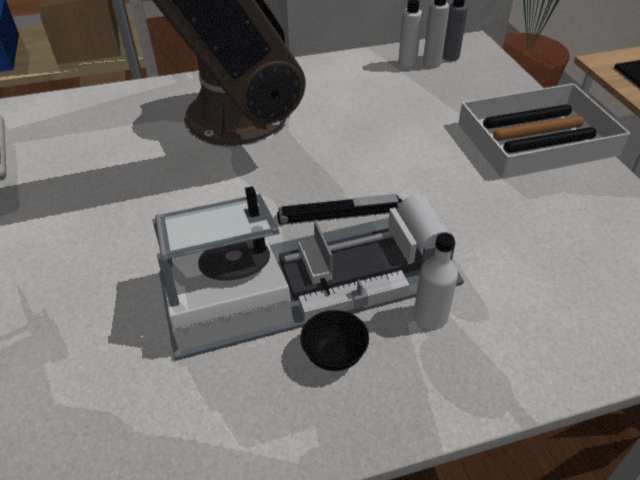

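View pics/top0.png

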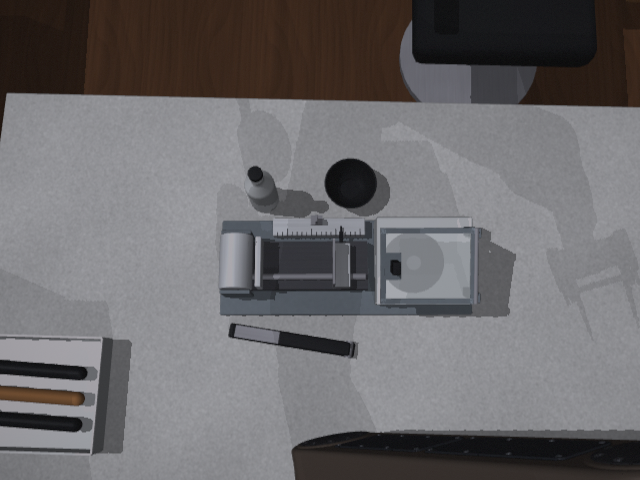

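The scene view shows the guard shut, with its handle at about (253,205). In the top view the cutter base spans columns 220–472 and rows 221–314. Next I'll enlarge crops.

```bash
cat > h.py <<'E'
import numpy as np, cv2
from cell import *
from scipy.spatial.transform import Rotation as R
def cam(n):
    m=camera_model(n); return m["K"],np.array(m["xyz"]),R.from_euler("xyz",m["rotation"]).as_matrix()
def ray(n,px):
    K,c,Q=cam(n); d=np.linalg.inv(K)@[px[0],px[1],1]; return c,Q@[d[0],-d[1],-d[2]]
def atz(n,px,z):
    c,d=ray(n,px); return c+d*(z-c[2])/d[2]
def proj(n,P):
    K,c,Q=cam(n); p=(np.atleast_2d(P)-c)@Q; p=p*[1,-1,-1]; p=p@K.T; return p[:,:2]/p[:,2:]
def tri(*obs):
    A=0;b=0
    for n,px in obs:
        c,d=ray(n,px); d=d/np.linalg.norm(d); M=np.eye(3)-np.outer(d,d); A=A+M;b=b+M@c
    return np.linalg.solve(A,b)
def crop(n,name,x0,y0,x1,y1,s):
    im=read_camera(n)[y0:y1,x0:x1,::-1]; cv2.imwrite(name,cv2.resize(im,None,fx=s,fy=s,interpolation=cv2.INTER_CUBIC))
E
python3 - <<'E'
from h import *
for p in [(222,221),(220,314),(472,314)]: print(atz("top",p,12))
im=cv2.imread("pics/top0.png")[205:325,210:490]; a=cv2.resize(im,None,fx=2.8,fy=2.8,interpolation=2)
im=cv2.imread("pics/scene0.png")[180:360,150:470]; b=cv2.resize(im,None,fx=2.5,fy=2.5,interpolation=2)
cv2.imwrite("pics/a.png",a);cv2.imwrite("pics/b.png",b)
E
```

```text
[663.43420725 294.46033477  12.        ]
[466.96460013 287.02278941  12.        ]
[ 481.22911098 -230.37815336   12.        ]
```

View pics/a.png

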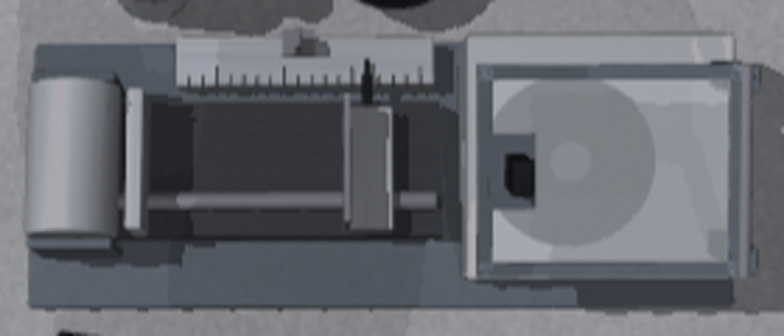

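View pics/b.png

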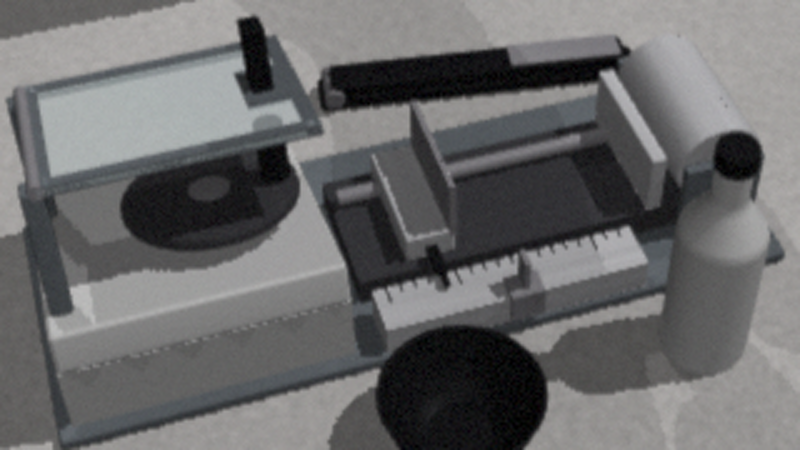

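```bash
cat >> h.py <<'E'
ta=lambda u,v:("top",(210+u/2.8,205+v/2.8))
sb=lambda u,v:("scene",(150+u/2.5,180+v/2.5))
E
python3 - <<'E'
from h import *
from scipy.optimize import least_squares
print("hub",tri(ta(570,160),sb(209,188)))
print("ghandle top",tri(ta(525,166),sb(250,20)))
print("pane rob",tri(ta(477,276),sb(275,37)),"pane far",tri(ta(477,66),sb(322,128)))
obs=[((0,0,28),ta(570,160)),((0,0,28),sb(209,188)),((-70,70,88),ta(477,276)),((-70,70,88),sb(275,37)),((70,70,88),ta(477,66)),((70,70,88),sb(322,128)),((0,45,138),sb(250,20))]
def con(p,P): return p[:3]+np.array(P)@ (R.from_euler("z",p[3])*R.from_euler("y",-15,degrees=True)).as_matrix().T
def f(p): return np.concatenate([proj(o[1][0],con(p,o[0]))[0]-o[1][1] for o in obs])
r=least_squares(f,[560,-120,100,0.03],loss="soft_l1"); p=r.x; print(p,f(p).round(1))
for P in [(0,45,138),(0,45,123),(0,-105,88)]: print(P,con(p,P).round(1),proj("top",con(p,P)))
# cutter frame position of console
Q=R.from_euler("z",.03).as_matrix(); print("console in cutter",Q.T@(p[:3]-[572.9,12.1,0]))
# crank grip: scene base/top of post at crop
for th in np.arange(0,6.3,.5):
    P=con(p,(45*np.cos(th),-45*np.sin(th),25)); T=con(p,(45*np.cos(th),-45*np.sin(th),70)); 
    print(th.round(1),[((proj("scene",X)[0]-[150,180])*2.5).round() for X in(P,T)])
for nm,t in (("tip",atz("top",ta(367,62)[1],44)),("tips",atz("scene",sb(445,285)[1],44))): print(nm,Q.T@(t-[572.9,12.1,0]))
E
```

```text
hub [570.87639396 -97.51917685 100.24033079]
ghandle top [546.46227422 -53.84295997 215.6900295 ]
pane rob [484.05152677 -30.48364617 144.98386408] pane far [617.90765917 -26.23566231 179.68180251]
[ 5.76939662e+02 -9.69117580e+01  7.65688619e+01  3.88945935e-02] [-0.5  0.2 -0.9 -1.9 -0.6  0.1 -0.5  0.6 -1.  -0.7  0.2  0.4 -0.8  0.1]
(0, 45, 138) [539.5 -53.3 209.9] [[396.25383273 268.61432555]]
(0, 45, 123) [543.4 -53.2 195.4] [[395.2925299 267.7267502]]
(0, -105, 88) [ 558.3 -202.7  161.6] [[474.87723186 264.77206228]]
console in cutter [   0.7679823  -109.08387807   76.5688619 ]
0.0 [array([220., 221.]), array([208., 161.])]
0.5 [array([185., 224.]), array([173., 165.])]
1.0 [array([157., 219.]), array([144., 159.])]
1.5 [array([141., 205.]), array([128., 146.])]
2.0 [array([143., 188.]), array([130., 130.])]
2.5 [array([159., 171.]), array([147., 113.])]
3.0 [array([187., 158.]), array([176., 101.])]
3.5 [array([219., 152.]), array([208.,  96.])]
4.0 [array([249., 155.]), array([239.,  98.])]
4.5 [array([269., 165.]), array([259., 107.])]
5.0 [array([275., 181.]), array([265., 123.])]
5.5 [array([264., 199.]), array([254., 140.])]
6.0 [array([239., 215.]), array([228., 155.])]
tip [77.39601657 28.15239886 44.        ]
tips [79.67798449 29.43693264 44.        ]
```

```bash
cat >> h.py <<'E'
C0=np.array([576.9,-96.9,76.6]); YAW=.037
CR=(R.from_euler("z",YAW)*R.from_euler("y",-15,degrees=True))
TOOL=CR*R.from_euler("x",180,degrees=True)
def con(P): return C0+CR.apply(P)
def move(grasp,rot):
    s=state(); r0=R.from_euler("xyz",s["tcp_rot"]); tcp=np.array(grasp)-171.3*rot.apply([0,0,1])
    d=r0.inv().apply(tcp-s["eef_pos"])/10; rv=(r0.inv()*rot).as_rotvec(degrees=True)
    print("move",d.round(2),rv.round(2)); return d,rv
def gp(a): return con([0,-105+150*np.cos(a)-35*np.sin(a),88+150*np.sin(a)+35*np.cos(a)])
E
python3 - <<'E'
from h import *
print(gp(0)); move(gp(0)+CR.apply([0,0,70]),TOOL)
E
```

```text
[543.42242572 -53.10841572 195.40887663]
move [-42.86 -44.26  -2.38] [  9.74  12.85 -74.32]
```

Emit:
{"method": "arm_command", "body": {"steps": [[-42.9, -44.3, -2.4, 9.74, 12.85, -74.3], [-42.9, -44.3, -2.4, 9.74, 12.85, -74.3], [-42.9, -44.3, -2.4, 9.74, 12.85, -74.3], [-42.9, -44.3, -2.4, 9.74, 12.85, -74.3], [-42.9, -44.3, -2.4, 9.74, 12.85, -74.3], [-42.9, -44.3, -2.4, 9.74, 12.85, -74.3], [-42.9, -44.3, -2.4, 9.74, 12.85, -74.3], [-42.9, -44.3, -2.4, 9.74, 12.85, -74.3], [-42.9, -44.3, -2.4, 9.74, 12.85, -74.3], [-42.9, -44.3, -2.4, 9.74, 12.85, -74.3], [-42.9, -44.3, -2.4, 9.74, 12.85, -74.3], [-42.9, -44.3, -2.4, 9.74, 12.85, -74.3]], "jaw": 7}}

```text
t: 1.1
eef_pos: [425.7, -155.8, 424.3]
tcp_rot: [3.14, -0.263, 0.042]
ft_force: [0.8, -1.5, 0.5]
opening: 0.739
```

Run:
```python
from h import *
move(gp(0)+CR.apply([0,0,70]),TOOL)
```

```text
move [ 5.85 -9.8   1.12] [ 0.02 -0.06  0.26]
```

Emit:
{"method": "arm_command", "body": {"steps": [[5.85, -9.8, 1.1, 0, 0, 0.3], [5.85, -9.8, 1.1, 0, 0, 0.3], [5.85, -9.8, 1.1, 0, 0, 0.3], [5.85, -9.8, 1.1, 0, 0, 0.3], [5.85, -9.8, 1.1, 0, 0, 0.3], [5.85, -9.8, 1.1, 0, 0, 0.3]]}}

```text
t: 1.6
eef_pos: [480.8, -57.8, 428.3]
tcp_rot: [-3.141, -0.261, 0.032]
ft_force: [-1.0, -0.1, -0.1]
opening: 0.736
```

Run:
```python
from h import *
move(gp(0),TOOL); print(state()["ft_force"])
crop("scene","pics/c.png",140,80,400,300,2.8)
```

```text
move [ 0.03 -0.24  6.99] [ 0.05  0.03 -0.27]
[-1.03222764 -0.11505157 -0.1281469 ]
```

View pics/c.png

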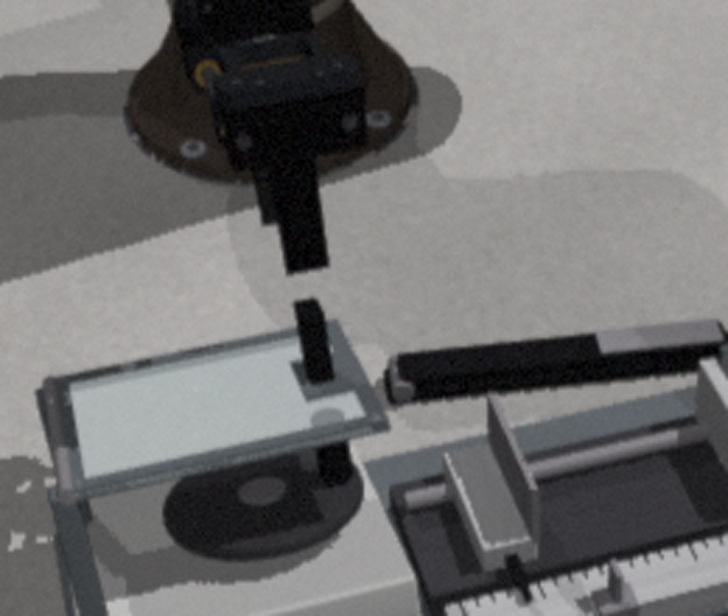

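View 5 shows the near finger tip at crop (308,268), lined up above the guard handle top at (307,302). I'll descend and grip.

Emit:
{"method": "arm_command", "body": {"steps": [[0, -0.2, 2, 0, 0, -0.2], [0, -0.2, 4, 0, 0, -0.2], [0, -0.2, 6, 0, 0, -0.2], [0, -0.2, 7, 0, 0, -0.2], [0, -0.2, 7, 0, 0, -0.2], [0, -0.2, 7, 0, 0, -0.2]]}}

```text
t: 2.15
eef_pos: [499.0, -55.9, 361.1]
tcp_rot: [3.141, -0.261, 0.034]
ft_force: [0.1, -0.0, 0.3]
opening: 0.734
```

Emit:
{"method": "arm_command", "body": {"steps": [[0, 0, 0, 0, 0, 0], [0, 0, 0, 0, 0, 0], [0, 0, 0, 0, 0, 0], [0, 0, 0, 0, 0, 0], [0, 0, 0, 0, 0, 0], [0, 0, 0, 0, 0, 0]], "jaw": 0}}

```text
t: 2.65
eef_pos: [499.1, -55.0, 361.2]
tcp_rot: [3.141, -0.262, 0.035]
ft_force: [0.1, 0.8, -0.6]
opening: 0.373
```

Run:
```python
from h import *
s=state(); print(s["ft_force"],s["opening"]*95)
move(gp(0),TOOL)
r0=R.from_euler("xyz",s["tcp_rot"]); g0=s["eef_pos"]+171.3*r0.apply([0,0,1])
for a in np.arange(.1,1.95,.1):
    ph=a*30/1.8; rot=R.from_rotvec(CR.apply([np.radians(ph),0,0]))*r0
    t=g0+gp(a)-gp(0)-171.3*rot.apply([0,0,1])
    print(round(a,1),(r0.inv().apply(t-s["eef_pos"])/10).round(2),(r0.inv()*rot).as_rotvec(degrees=True).round(1))
```

```text
[ 0.1300613   0.75900954 -0.56208775] 35.42858373871669
move [-0.01 -0.03  0.03] [ 0.07 -0.03 -0.1 ]
0.1 [ 0.    0.92 -1.47] [ 1.7 -0.   0. ]
0.2 [ 0.01  1.99 -2.88] [ 3.3 -0.   0. ]
0.3 [ 0.01  3.2  -4.21] [ 5. -0.  0.]
0.4 [ 0.01  4.54 -5.45] [ 6.7 -0.   0. ]
0.5 [ 0.01  6.01 -6.58] [ 8.3 -0.   0. ]
0.6 [ 0.02  7.58 -7.59] [10. -0.  0.]
0.7 [ 0.02  9.26 -8.48] [11.7 -0.   0. ]
0.8 [ 0.02 11.02 -9.23] [13.3 -0.   0. ]
0.9 [ 0.03 12.86 -9.83] [15. -0.  0.]
1.0 [  0.03  14.77 -10.28] [16.7 -0.   0. ]
1.1 [  0.04  16.72 -10.57] [18.3 -0.   0. ]
1.2 [  0.04  18.7  -10.7 ] [20. -0.  0.]
1.3 [  0.04  20.7  -10.66] [21.7 -0.   0. ]
1.4 [  0.05  22.7  -10.46] [23.3 -0.   0. ]
1.5 [  0.05  24.68 -10.08] [25. -0.  0.]
1.6 [ 0.05 26.64 -9.55] [26.7 -0.   0. ]
1.7 [ 0.05 28.55 -8.85] [28.3 -0.   0. ]
1.8 [ 0.06 30.39 -7.99] [30.  -0.1  0. ]
1.9 [ 0.06 32.17 -6.98] [31.7 -0.1  0. ]
```

Emit:
{"method": "arm_command", "body": {"steps": [[0, 0, 0, 0, 0, 0], [0, 0, 0, 0, 0, 0], [0, 0, 0, 0, 0, 0], [0, 0, 0, 0, 0, 0], [0, 0, 0, 0, 0, 0]]}}

```text
t: 3.07
eef_pos: [499.2, -55.1, 361.1]
tcp_rot: [3.141, -0.262, 0.035]
ft_force: [0.2, 1.0, 1.6]
opening: 0.248
```

Gripped: the opening is 24 mm. Now I'll start swinging, with half-radian check points.

Emit:
{"method": "arm_command", "body": {"steps": [[0, 0.92, -1.47, 1.7, 0, 0], [0, 1.99, -2.88, 3.3, 0, 0], [0, 3.2, -4.21, 5, 0, 0], [0, 4.54, -5.45, 6.7, 0, 0], [0, 6.01, -6.58, 8.3, 0, 0], [0, 7.58, -7.59, 10, 0, 0], [0, 9.26, -8.48, 11.7, 0, 0]]}}

```text
t: 3.65
eef_pos: [480.2, -148.9, 443.1]
tcp_rot: [-2.936, -0.262, 0.035]
ft_force: [3.4, -1.7, -7.7]
opening: 0.253
```

```bash
cat > arc.py <<'E'
from h import *
import sys
s=state(); r0=R.from_euler("xyz",s["tcp_rot"]); g=s["eef_pos"]+171.3*r0.apply([0,0,1])
l=CR.inv().apply(g-C0)-[0,-105,88]; a0=np.arctan2(l[2],l[1])-np.arctan2(35,150)
print("angle",a0,"radius",np.hypot(l[1],l[2]),"x",l[0],s["ft_force"],s["opening"]*95)
for a in np.arange(a0+.1,1.98,.1):
    rot=R.from_rotvec(CR.apply([np.radians((a-a0)*16.7),0,0]))*r0
    t=g+gp(a)-gp(a0)-171.3*rot.apply([0,0,1])
    print(round(a,2),(r0.inv().apply(t-s["eef_pos"])/10).round(2),((a-a0)*16.7).round(1))
E
python3 arc.py
```

```text
angle 0.7054837487691832 radius 153.94076916550668 x -0.25514741361519505 [ 3.399822   -1.72450728 -7.65622363] 24.02983541107294
0.81 [ 0.    1.58 -1.09] 1.7
0.91 [ 0.01  3.27 -2.05] 3.3
1.01 [ 0.01  5.04 -2.87] 5.0
1.11 [ 0.02  6.9  -3.54] 6.7
1.21 [ 0.02  8.82 -4.07] 8.4
1.31 [ 0.02 10.78 -4.43] 10.0
1.41 [ 0.03 12.79 -4.63] 11.7
1.51 [ 0.03 14.81 -4.66] 13.4
1.61 [ 0.04 16.83 -4.52] 15.0
1.71 [ 0.04 18.84 -4.22] 16.7
1.81 [ 0.04 20.82 -3.75] 18.4
1.91 [ 0.05 22.76 -3.11] 20.0
```

Emit:
{"method": "arm_command", "body": {"steps": [[0, 1.58, -1.09, 1.7, 0, 0], [0, 3.27, -2.05, 3.3, 0, 0], [0, 5.04, -2.87, 5, 0, 0], [0, 6.9, -3.54, 6.7, 0, 0], [0, 8.82, -4.07, 8.4, 0, 0], [0, 10.78, -4.43, 10, 0, 0], [0, 12.79, -4.63, 11.7, 0, 0], [0, 14.81, -4.66, 13.4, 0, 0], [0, 16.83, -4.52, 15, 0, 0]]}}

```text
t: 4.4
eef_pos: [483.4, -323.1, 452.7]
tcp_rot: [-2.673, -0.261, 0.035]
ft_force: [-1.3, 2.1, -1.5]
opening: 0.251
```

```bash
python3 arc.py
```

```text
angle 1.606302093530861 radius 154.08956823417643 x -1.0717656327255376 [-1.28294906  2.13496913 -1.46954098] 23.838326216358325
1.71 [ 0.    2.02 -0.23] 1.7
1.81 [ 0.01  4.06 -0.29] 3.3
1.91 [ 0.01  6.09 -0.18] 5.0
```

Emit:
{"method": "arm_command", "body": {"steps": [[0, 0.7, -0.1, 0.6, 0, 0], [0, 1.4, -0.16, 1.2, 0, 0], [0, 2.1, -0.23, 1.7, 0, 0], [0, 2.1, -0.23, 1.7, 0, 0]]}}

```text
t: 4.73
eef_pos: [486.0, -343.2, 445.3]
tcp_rot: [-2.645, -0.26, 0.035]
ft_force: [-6.7, -1.6, 4.5]
opening: 0.248
```

Emit:
{"method": "arm_command", "body": {"steps": [[0, 0.4, 0, 0.3, 0, 0], [0, 0.8, 0, 0.6, 0, 0], [0, 0.8, 0, 0.6, 0, 0]]}}

```text
t: 4.98
eef_pos: [487.0, -349.8, 442.4]
tcp_rot: [-2.636, -0.261, 0.035]
ft_force: [-9.4, -3.9, 8.3]
opening: 0.25
```

Emit:
{"method": "arm_command", "body": {"steps": [[0, 0.4, 0, 0.3, 0, 0], [0, 0.8, 0.02, 0.6, 0, 0], [0, 0.8, 0.02, 0.6, 0, 0]]}}

```text
t: 5.23
eef_pos: [488.1, -356.9, 439.0]
tcp_rot: [-2.627, -0.261, 0.035]
ft_force: [-11.4, -6.1, 11.6]
opening: 0.249
```

```bash
python3 arc.py
```

```text
angle 1.7937980111042424 radius 153.84784209661987 x -1.2252067943338454 [-11.36792437  -6.12514631  11.5864003 ] 23.657380524403056
1.89 [ 0.    2.04 -0.01] 1.7
```

Emit:
{"method": "arm_command", "body": {"steps": [[-0.1, 0.2, -0.1, 0.2, 0, 0], [-0.1, 0.5, -0.15, 0.4, 0, 0], [-0.1, 0.5, -0.15, 0.4, 0, 0]]}}

```text
t: 5.48
eef_pos: [488.5, -361.4, 436.8]
tcp_rot: [-2.618, -0.262, 0.035]
ft_force: [-1.4, -1.1, 5.6]
opening: 0.249
```

Emit:
{"method": "arm_command", "body": {"steps": [[-0.05, 0.2, -0.05, 0.2, 0, 0], [-0.1, 0.5, -0.1, 0.4, 0, 0], [-0.1, 0.5, -0.1, 0.4, 0, 0]]}}

```text
t: 5.73
eef_pos: [488.9, -365.9, 434.5]
tcp_rot: [-2.611, -0.264, 0.034]
ft_force: [8.3, 3.1, -0.6]
opening: 0.253
```

Emit:
{"method": "arm_command", "body": {"steps": [[0.05, 0.2, -0.02, 0.2, 0, 0], [0.08, 0.4, -0.02, 0.4, 0, 0], [0.08, 0.4, -0.02, 0.4, 0, 0]]}}

```text
t: 5.98
eef_pos: [489.9, -369.4, 432.7]
tcp_rot: [-2.604, -0.262, 0.035]
ft_force: [4.4, 2.0, -1.3]
opening: 0.252
```

```bash
python3 arc.py
```

```text
angle 1.8596417515034924 radius 154.19465234097626 x -1.38663408938226 [ 4.43168646  1.9926829  -1.26837248] 23.936183182980862
1.96 [0.   2.04 0.05] 1.7
```

Emit:
{"method": "arm_command", "body": {"steps": [[0, 0.2, 0, 0.2, 0, 0], [0, 0.4, 0, 0.4, 0, 0], [0, 0.4, 0, 0.4, 0, 0]]}}

```text
t: 6.23
eef_pos: [490.4, -372.4, 431.0]
tcp_rot: [-2.596, -0.262, 0.035]
ft_force: [4.7, 5.8, 1.2]
opening: 0.248
```

Emit:
{"method": "arm_command", "body": {"steps": [[0, 0.2, 0, 0.2, 0, 0], [0, 0.4, 0, 0.4, 0, 0], [0, 0.4, 0, 0.4, 0, 0]]}}

```text
t: 6.48
eef_pos: [490.9, -374.3, 429.9]
tcp_rot: [-2.584, -0.262, 0.036]
ft_force: [-0.3, 17.3, 11.1]
opening: 0.254
```

```bash
python3 arc.py
```

```text
angle 1.8751828776033286 radius 154.19516730169735 x -1.413776064834532 [-0.28661515 17.26527085 11.0775046 ] 24.10218368707461
1.98 [0.   2.04 0.05] 1.7
```

A sharp rise to 20 N against the motion at about 1.87 rad is the stop. I'll release here.

Emit:
{"method": "arm_command", "body": {"steps": [[0, -0.1, 0, 0, 0, 0], [0, -0.1, 0, 0, 0, 0], [0, -0.1, 0, 0, 0, 0], [0, -0.1, 0, 0, 0, 0], [0, -0.1, 0, 0, 0, 0], [0, -0.1, 0, 0, 0, 0]], "jaw": 6}}

```text
t: 6.98
eef_pos: [490.5, -375.5, 429.7]
tcp_rot: [-2.591, -0.262, 0.035]
ft_force: [-1.5, 0.3, 0.4]
opening: 0.602
```

Emit:
{"method": "arm_command", "body": {"steps": [[0, 0, -1.5, 0, 0, 0], [0, 0, -3, 0, 0, 0], [0, 0, -6, 0, 0, 0], [0, 0, -9, 0, 0, 0], [0, 0, -12, 0, 0, 0], [0, 0, -15, 0, 0, 0], [0, 0, -15, 0, 0, 0]]}}

```text
t: 7.57
eef_pos: [458.9, -456.8, 557.8]
tcp_rot: [-2.596, -0.265, 0.034]
ft_force: [1.0, -0.6, -0.2]
opening: 0.631
```

Run:
```python
from h import *
print(state()["ft_force"],state()["opening"])
a=read_camera("top")[205:325,210:530,::-1]; b=read_camera("scene")[100:320,130:450,::-1]
a=cv2.resize(a,None,fx=2.4,fy=2.4,interpolation=2); b=cv2.resize(b[:120],None,fx=2.4,fy=2.4,interpolation=2) if 0 else cv2.resize(b,None,fx=1,fy=1)
a=cv2.resize(a,(640,240)); b=cv2.resize(b,(512,352),interpolation=2); o=np.zeros((592,640,3),np.uint8); o[:240]=a; o[240:,:512]=b
cv2.imwrite("pics/d.png",o)
```

```text
[ 1.008106   -0.59823373 -0.21755177] 0.6314426031359739
```

View pics/d.png

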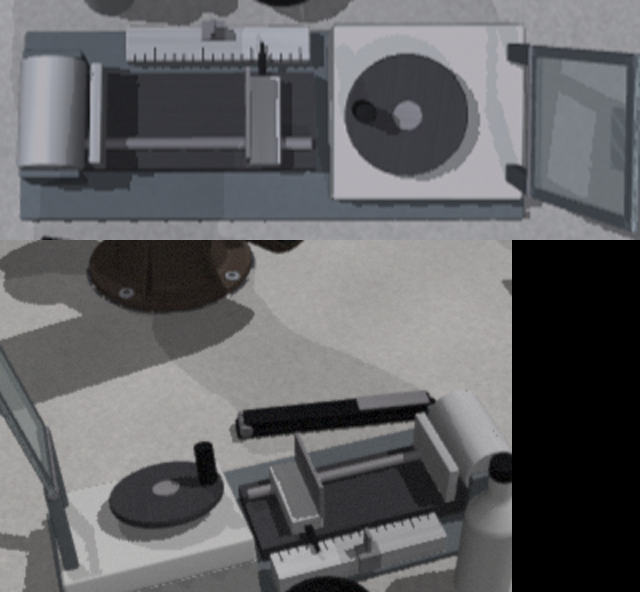

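View 6 shows the guard standing open and the wheel uncovered. The post top is at about (366,110) in the top panel and the hub at (407,115). I'll take a tighter crop of the wheel and scale.

Run:
```python
from h import *
a=read_camera("top")[:,:,::-1]; b=read_camera("scene")[:,:,::-1]
cv2.imwrite("pics/t1.png",a);cv2.imwrite("pics/s1.png",b)
o=np.zeros((600,800,3),np.uint8)
r=lambda im,x,y,w,h:cv2.resize(im[y:y+h,x:x+w],None,fx=5,fy=5,interpolation=2)
o[:300,:400]=r(a,375,235,80,60); o[:300,400:]=r(a,270,205,80,60)
o[300:,:400]=r(b,190,220,80,60); o[300:,400:]=r(b,295,250,80,60)
cv2.imwrite("pics/e.png",o)
```

```text
(no output)
```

View pics/e.png

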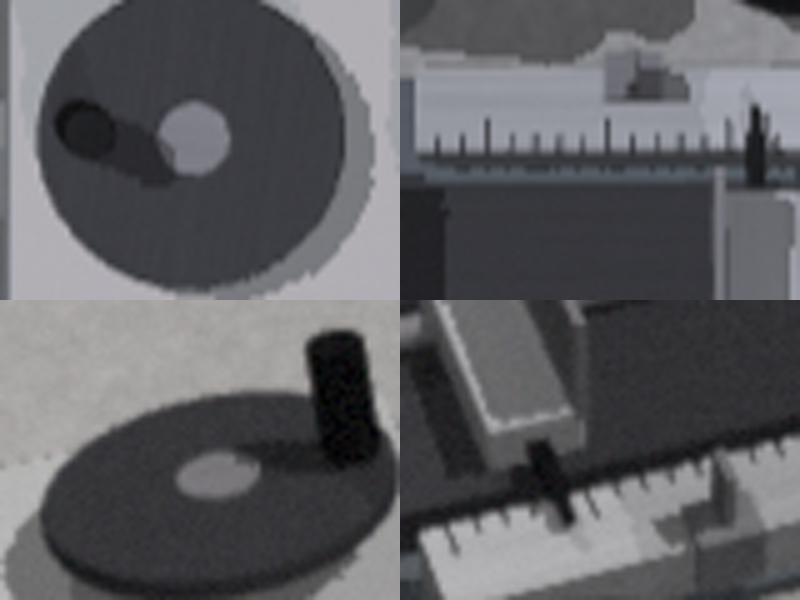

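```bash
cat >> h.py <<'E'
T5=lambda x0,y0,u,v:("top",(x0+u/5-.4,y0+v/5-.4))
S5=lambda x0,y0,u,v:("scene",(x0+u/5-.4,y0+v/5-.4))
CQ=R.from_euler("z",.035); CO=np.array([572.9,12.1,0])
def cut(p): return CQ.inv().apply(p-CO).round(1)
E
python3 - <<'E'
from h import *
loc=lambda p:CR.inv().apply(p-C0).round(1)
h=tri(T5(375,235,194,138),S5(190,220,218,175)); t=tri(T5(375,235,91,131),S5(190,220,333,40))
print("hub",h,loc(h),"posttop",t,loc(t))
print("tip",cut(tri(T5(270,205,357,105),S5(295,250,168,222))),cut(atz(*T5(270,205,357,105),44)),cut(atz(*S5(295,250,168,222),44)))
for z in(40,50,55,60): print(z,"fin top view",cut(atz(*T5(270,205,232,60),z)),"scene fin top",cut(atz(*S5(295,250,322,157),z)))
print("tri",cut(tri(T5(270,205,232,60),S5(295,250,322,157))))
for y in (0,50,100): print(y,[(proj("top",CO+CQ.apply([x,y,35]))[0]-[270,205]+.4)*5 for x in (70,)])
E
```

```text
hub [570.49807998 -97.51447948 101.31469841] [ 0.2 -0.4 25.5] posttop [564.44482986 -53.22686026 145.90078487] [ 7.5 44.1 69.7]
tip [80.7 28.5 45.1] [80.8 27.9 44. ] [79.9 29.4 44. ]
40 fin top view [101.3  79.3  40. ] scene fin top [66.  90.5 40. ]
50 fin top view [98.8 79.1 50. ] scene fin top [74.1 87.  50. ]
55 fin top view [97.6 79.1 55. ] scene fin top [78.2 85.3 55. ]
60 fin top view [96.4 79.  60. ] scene fin top [82.2 83.6 60. ]
tri [93.1 78.8 73.5]
0 [array([424.22569246, 134.72520643])]
50 [array([303.39680879, 135.75672069])]
100 [array([182.64479841, 136.78757868])]
```

Run:
```python
from h import *
move(con([7.5,44.1,52+280]),TOOL); print(con([7.5,44.1,52+280+171.3]))
```

```text
move [  0.88 -34.38  19.94] [-3.161e+01  1.000e-02 -1.400e-01]
[452.33368759 -57.38085425 564.69161121]
```

Emit:
{"method": "arm_command", "body": {"steps": [[0, -3, 0, 0, 0, 0], [0.5, -17, 10, -10, 0, 0], [0.9, -34.4, 19.9, -31.6, 0, 0], [0.9, -34.4, 19.9, -31.6, 0, 0], [0.9, -34.4, 19.9, -31.6, 0, 0], [0.9, -34.4, 19.9, -31.6, 0, 0], [0.9, -34.4, 19.9, -31.6, 0, 0], [0.9, -34.4, 19.9, -31.6, 0, 0], [0.9, -34.4, 19.9, -31.6, 0, 0], [0.9, -34.4, 19.9, -31.6, 0, 0], [0.9, -34.4, 19.9, -31.6, 0, 0], [0.9, -34.4, 19.9, -31.6, 0, 0]], "jaw": 5.5}}

```text
t: 8.77
eef_pos: [452.0, -55.4, 565.3]
tcp_rot: [3.141, -0.261, 0.04]
ft_force: [0.4, -0.1, -0.6]
opening: 0.577
```

Run:
```python
from h import *
move(con([7.5,44.1,52+40]),TOOL); print(state()["ft_force"],state()["joints"])
```

```text
move [2.000e-02 2.100e-01 2.406e+01] [-0.02  0.03  0.16]
[ 0.40075753 -0.06796123 -0.58358669] [-0.28201126  0.06813631  1.73836236  0.09193025  1.08836311 -0.35435627]
```

Emit:
{"method": "arm_command", "body": {"steps": [[0, 0.2, 5, 0, 0, 0.1], [0, 0.2, 9, 0, 0, 0.1], [0, 0.2, 13, 0, 0, 0.1], [0, 0.2, 17, 0, 0, 0.1], [0, 0.2, 21, 0, 0, 0.1], [0, 0.2, 23, 0, 0, 0.1], [0, 0.2, 24.5, 0, 0, 0.1], [0, 0.2, 26, 0, 0, 0.1], [0, 0.2, 28, 0, 0, 0.1], [0, 0.2, 28, 0, 0, 0.1], [0, 0.2, 28, 0, 0, 0.1]]}}

```text
t: 9.68
eef_pos: [524.8, -58.1, 294.4]
tcp_rot: [-3.141, -0.259, 0.032]
ft_force: [1.1, -0.5, 0.3]
opening: 0.577
```

Emit:
{"method": "arm_command", "body": {"steps": [[0, 0, 0, 0, 0, 0], [0, 0, 0, 0, 0, 0], [0, 0, 0, 0, 0, 0], [0, 0, 0, 0, 0, 0], [0, 0, 0, 0, 0, 0], [0, 0, 0, 0, 0, 0], [0, 0, 0, 0, 0, 0], [0, 0, 0, 0, 0, 0], [0, 0, 0, 0, 0, 0], [0, 0, 0, 0, 0, 0]], "jaw": 0}}

```text
t: 10.52
eef_pos: [524.6, -57.3, 295.6]
tcp_rot: [3.142, -0.261, 0.033]
ft_force: [-4.9, -0.3, 5.8]
opening: 0.205
```

```bash
cat > crank.py <<'E'
from h import *
import sys
da=float(sys.argv[1]); n=int(sys.argv[2])
s=state(); r0=R.from_euler("xyz",s["tcp_rot"]); g=s["eef_pos"]+171.3*r0.apply([0,0,1]); l=CR.inv().apply(g-C0)
th=np.arctan2(-l[1],l[0]); print("theta",th%(2*np.pi),"loc",l.round(1),"rad",np.hypot(*l[:2]).round(1),"F console",CR.inv().apply(s["ft_force"]).round(1),s["opening"]*95,"t",s["t"])
print([[round(float(c),2) for c in r0.inv().apply(CR.apply([45*np.cos(a)-l[0],-45*np.sin(a)-l[1],0]))/10]+[0,0,0] for a in th+da*np.arange(1,n+1)])
E
python3 crank.py 0.2618 12
```

```text
theta 4.891569085275156 loc [ 7.5 41.4 53.4] rad 42.1 F console [-3.3 -0.1  6.9] 19.475278306390248 t 10.5167
[[1.17, 0.07, -0.0, 0, 0, 0], [2.16, 0.7, -0.0, 0, 0, 0], [2.95, 1.56, 0.0, 0, 0, 0], [3.5, 2.61, 0.0, 0, 0, 0], [3.75, 3.75, 0.0, 0, 0, 0], [3.7, 4.93, 0.0, 0, 0, 0], [3.34, 6.05, 0.0, 0, 0, 0], [2.71, 7.04, 0.01, 0, 0, 0], [1.84, 7.83, 0.01, 0, 0, 0], [0.8, 8.37, 0.01, 0, 0, 0], [-0.35, 8.62, 0.01, 0, 0, 0], [-1.52, 8.57, 0.01, 0, 0, 0]]
```

```bash
sed -i 's/l=CR.inv().apply(g-C0)$/l=CR.inv().apply(g-C0)+[0,3,0]/' crank.py; python3 crank.py 0.2094 12
```

```text
theta 4.879691190068692 loc [ 7.5 44.4 53.4] rad 45.0 F console [-3.3 -0.1  6.9] 19.475278306390248 t 10.5167
[[0.91, 0.25, -0.0, 0, 0, 0], [1.74, 0.68, -0.0, 0, 0, 0], [2.47, 1.28, 0.0, 0, 0, 0], [3.06, 2.02, 0.0, 0, 0, 0], [3.48, 2.86, 0.0, 0, 0, 0], [3.71, 3.77, 0.0, 0, 0, 0], [3.76, 4.71, 0.0, 0, 0, 0], [3.6, 5.63, 0.0, 0, 0, 0], [3.26, 6.51, 0.0, 0, 0, 0], [2.74, 7.3, 0.01, 0, 0, 0], [2.08, 7.96, 0.01, 0, 0, 0], [1.28, 8.46, 0.01, 0, 0, 0]]
```

Emit:
{"method": "arm_command", "body": {"steps": [[0.91, 0.25, 0, 0, 0, 0], [1.74, 0.68, 0, 0, 0, 0], [2.47, 1.28, 0, 0, 0, 0], [3.06, 2.02, 0, 0, 0, 0], [3.48, 2.86, 0, 0, 0, 0], [3.71, 3.77, 0, 0, 0, 0], [3.76, 4.71, 0, 0, 0, 0]]}}

```text
t: 11.1
eef_pos: [562.6, -103.0, 305.4]
tcp_rot: [-3.141, -0.261, 0.034]
ft_force: [-8.5, 6.2, 7.4]
opening: 0.208
```

```bash
python3 crank.py 0.2618 12
```

```text
theta 0.055914540571254806 loc [45.  -2.5 53.4] rad 45.0 F console [-6.1  6.6  9.3] 19.735699906065467 t 11.1
[[-0.22, 1.15, 0.0, 0, 0, 0], [-0.73, 2.21, 0.0, 0, 0, 0], [-1.49, 3.11, 0.0, 0, 0, 0], [-2.46, 3.77, 0.0, 0, 0, 0], [-3.56, 4.16, 0.0, 0, 0, 0], [-4.74, 4.26, 0.0, 0, 0, 0], [-5.89, 4.04, 0.01, 0, 0, 0], [-6.95, 3.54, 0.01, 0, 0, 0], [-7.84, 2.77, 0.01, 0, 0, 0], [-8.51, 1.8, 0.01, 0, 0, 0], [-8.9, 0.7, 0.01, 0, 0, 0], [-8.99, -0.47, 0.01, 0, 0, 0]]
```

Emit:
{"method": "arm_command", "body": {"steps": [[-0.22, 1.15, -0.05, 0, 0, 0], [-0.73, 2.21, -0.05, 0, 0, 0], [-1.49, 3.11, -0.05, 0, 0, 0], [-2.46, 3.77, -0.05, 0, 0, 0], [-3.56, 4.16, -0.05, 0, 0, 0], [-4.74, 4.26, -0.05, 0, 0, 0], [-5.89, 4.04, -0.05, 0, 0, 0], [-6.95, 3.54, -0.05, 0, 0, 0], [-7.84, 2.77, -0.05, 0, 0, 0], [-8.51, 1.8, -0.05, 0, 0, 0], [-8.9, 0.7, -0.05, 0, 0, 0], [-8.99, -0.47, -0.05, 0, 0, 0]]}}

```text
t: 12.1
eef_pos: [475.2, -101.5, 282.1]
tcp_rot: [3.141, -0.262, 0.033]
ft_force: [1.4, -6.0, -1.5]
opening: 0.207
```

```bash
python3 crank.py 0.2618 12
```

```text
theta 3.180787327595614 loc [-45.1   1.8  53.5] rad 45.1 F console [ 0.8 -6.  -1.8] 19.63448593284178 t 12.1
[[0.21, -1.16, -0.0, 0, 0, 0], [0.69, -2.23, -0.0, 0, 0, 0], [1.44, -3.13, -0.01, 0, 0, 0], [2.4, -3.82, -0.01, 0, 0, 0], [3.5, -4.23, -0.01, 0, 0, 0], [4.67, -4.34, -0.01, 0, 0, 0], [5.83, -4.15, -0.01, 0, 0, 0], [6.89, -3.66, -0.01, 0, 0, 0], [7.8, -2.91, -0.0, 0, 0, 0], [8.48, -1.95, -0.0, 0, 0, 0], [8.89, -0.85, 0.0, 0, 0, 0], [9.01, 0.31, 0.0, 0, 0, 0]]
```

Emit:
{"method": "arm_command", "body": {"steps": [[0.21, -1.16, 0, 0, 0, 0], [0.69, -2.23, 0, 0, 0, 0], [1.44, -3.13, 0, 0, 0, 0], [2.4, -3.82, 0, 0, 0, 0], [3.5, -4.23, 0, 0, 0, 0], [4.67, -4.34, 0, 0, 0, 0], [5.83, -4.15, 0, 0, 0, 0], [6.89, -3.66, 0, 0, 0, 0], [7.8, -2.91, 0, 0, 0, 0], [8.48, -1.95, 0, 0, 0, 0], [8.89, -0.85, 0, 0, 0, 0], [9.01, 0.31, 0, 0, 0, 0]]}}

```text
t: 13.1
eef_pos: [562.7, -101.4, 305.5]
tcp_rot: [-3.14, -0.26, 0.034]
ft_force: [-8.0, 5.0, 2.8]
opening: 0.203
```

```bash
python3 crank.py 0.2618 12
```

```text
theta 0.01889674184385119 loc [45.  -0.9 53.5] rad 45.1 F console [-6.8  5.3  4.8] 19.3114381958364 t 13.1
[[-0.18, 1.16, -0.0, 0, 0, 0], [-0.64, 2.24, 0.0, 0, 0, 0], [-1.37, 3.16, 0.0, 0, 0, 0], [-2.32, 3.86, 0.0, 0, 0, 0], [-3.41, 4.29, 0.0, 0, 0, 0], [-4.58, 4.43, 0.01, 0, 0, 0], [-5.74, 4.26, 0.01, 0, 0, 0], [-6.82, 3.79, 0.01, 0, 0, 0], [-7.74, 3.06, 0.01, 0, 0, 0], [-8.44, 2.12, 0.02, 0, 0, 0], [-8.87, 1.02, 0.02, 0, 0, 0], [-9.0, -0.14, 0.02, 0, 0, 0]]
```

Emit:
{"method": "arm_command", "body": {"steps": [[-0.18, 1.16, 0, 0, 0, 0], [-0.64, 2.24, 0, 0, 0, 0], [-1.37, 3.16, 0, 0, 0, 0], [-2.32, 3.86, 0, 0, 0, 0], [-3.41, 4.29, 0, 0, 0, 0], [-4.58, 4.43, 0, 0, 0, 0], [-5.74, 4.26, 0, 0, 0, 0], [-6.82, 3.79, 0, 0, 0, 0], [-7.74, 3.06, 0, 0, 0, 0], [-8.44, 2.12, 0, 0, 0, 0], [-8.87, 1.02, 0, 0, 0, 0], [-9.0, -0.14, 0, 0, 0, 0]]}}

```text
t: 14.1
eef_pos: [475.3, -103.3, 282.1]
tcp_rot: [3.141, -0.262, 0.033]
ft_force: [0.9, -5.4, -2.2]
opening: 0.207
```

```bash
python3 crank.py 0.2 9
python3 - <<'E'
from h import *
a=read_camera("top")[:,:,::-1]; b=read_camera("scene")[:,:,::-1]
cv2.imwrite("pics/t2.png",a);cv2.imwrite("pics/s2.png",b)
r=lambda im,x,y,w,h:cv2.resize(im[y:y+h,x:x+w],(w*8,h*8),interpolation=2)
o=np.zeros((600,800,3),np.uint8)
o[:320,:400]=r(a,300,208,50,40); o[:320,400:]=r(cv2.imread("pics/t1.png"),300,208,50,40)
o[320:,:400]=r(b,325,268,50,35); o[320:,400:]=r(cv2.imread("pics/s1.png"),325,268,50,35)
cv2.imwrite("pics/f.png",o)
E
```

```text
theta 3.14302151841867 loc [-45.1   0.1  53.5] rad 45.1 F console [ 0.1 -5.4 -2.3] 19.6270220308759 t 14.1
[[0.1, -0.89, -0.0, 0, 0, 0], [0.36, -1.75, -0.0, 0, 0, 0], [0.79, -2.54, -0.0, 0, 0, 0], [1.37, -3.23, -0.01, 0, 0, 0], [2.07, -3.79, -0.01, 0, 0, 0], [2.87, -4.2, -0.01, 0, 0, 0], [3.74, -4.45, -0.01, 0, 0, 0], [4.63, -4.51, -0.01, 0, 0, 0], [5.52, -4.4, -0.01, 0, 0, 0]]
```

View pics/f.png

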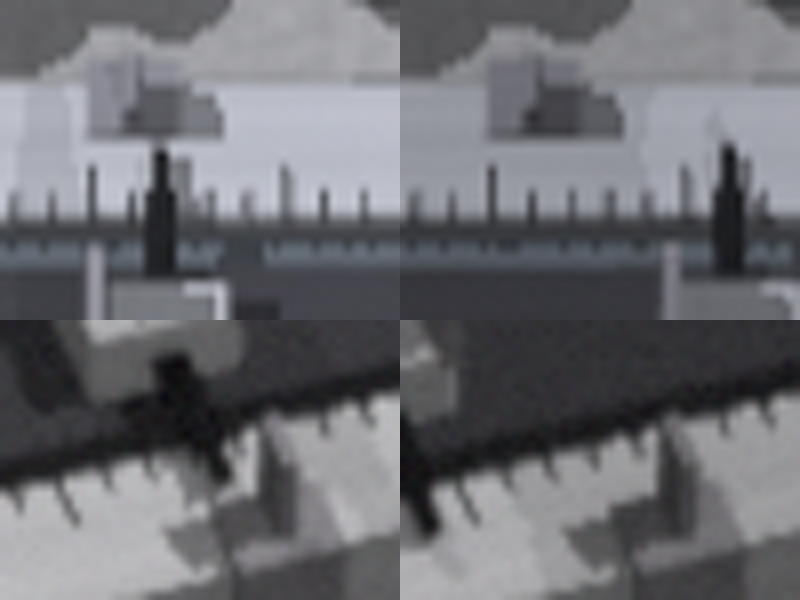

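View 8 shows the pointer tip at (160,150) in the top panel, just short of the clip, whose body spans columns 88–182 with the fin near its middle. I'll work out what remains.

Run:
```python
from h import *
t8=lambda u,v:("top",(300+u/8-.44,208+v/8-.44)); s8=lambda u,v:("scene",(325+u/8-.44,268+v/8-.44))
print("tip",cut(atz(*t8(160,150),44)),cut(atz(*s8(222,480-320),44)),"before",cut(atz(*t8(327,146),44)))
for z in (36,42,48): print(z,"clip edges",cut(atz(*t8(88,120),z)),cut(atz(*t8(182,95),z)))
# rail top z / ticks: long tick end triangulated
print("long tick",cut(tri(t8(92,168),s8(72,523-320))))
# fin: near vertical edge bottom/top in scene vs x
for (u,v) in ((275,415),(283,540),(265,430)):
    c,d=ray(*s8(u,v-320)); c=CQ.inv().apply(c-CO); d=CQ.inv().apply(d)
    print((u,v),[(x,(c+d*(x-c[0])/d[0]).round(1)[1:]) for x in (85,90,95,100,105,110)])
# annotate: project candidate fin boxes (y0,+-2, x 90..102?, z..)
for y in (76,78,80): print(y,[((proj("top",CO+CQ.apply([x,y,z]))[0]-[300,208]+.44)*8).round() for x,z in ((92,38),(92,68))],[((proj("scene",CO+CQ.apply([x,y,z]))[0]-[325,268]+.44)*8+[0,320]).round() for x,z in ((92,38),(92,68))])
```

```text
tip [79.7 72.  44. ] [79.5 73.  44. ] before [80.4 29.  44. ]
36 clip edges [89.7 90.7 36. ] [96.1 66.3 36. ]
42 clip edges [88.2 90.6 42. ] [94.7 66.3 42. ]
48 clip edges [86.8 90.4 48. ] [93.2 66.2 48. ]
long tick [72.4 66.7 28.4]
(275, 415) [(85, array([82.1, 67.5])), (90, array([80. , 73.7])), (95, array([77.9, 79.8])), (100, array([75.7, 86. ])), (105, array([73.6, 92.1])), (110, array([71.5, 98.3]))]
(283, 540) [(85, array([85.6, 25.5])), (90, array([83.5, 31.9])), (95, array([81.3, 38.4])), (100, array([79.1, 44.9])), (105, array([77. , 51.4])), (110, array([74.8, 57.9]))]
(265, 430) [(85, array([80. , 63.5])), (90, array([77.9, 69.7])), (95, array([75.8, 75.9])), (100, array([73.7, 82.1])), (105, array([71.6, 88.2])), (110, array([69.5, 94.4]))]
76 [array([145., 109.]), array([143.,  82.])] [array([255., 537.]), array([259., 444.])]
78 [array([137., 109.]), array([135.,  82.])] [array([263., 535.]), array([268., 442.])]
80 [array([129., 109.]), array([127.,  82.])] [array([272., 533.]), array([277., 440.])]
```

Emit:
{"method": "arm_command", "body": {"steps": [[0.1, -0.89, 0, 0, 0, 0], [0.36, -1.75, 0, 0, 0, 0], [0.79, -2.54, 0, 0, 0, 0], [1.37, -3.23, 0, 0, 0, 0], [2.07, -3.79, 0, 0, 0, 0], [2.87, -4.2, 0, 0, 0, 0], [3.74, -4.45, 0, 0, 0, 0], [4.63, -4.51, 0, 0, 0, 0], [4.63, -4.51, 0, 0, 0, 0]]}}

```text
t: 14.95
eef_pos: [520.2, -56.9, 294.5]
tcp_rot: [3.141, -0.263, 0.034]
ft_force: [5.4, 0.5, 0.2]
opening: 0.205
```

```bash
python3 crank.py 0.1 4
python3 - <<'E'
from h import *
a=np.mean([read_camera("top")[:,:,::-1] for _ in range(4)],0); b=np.mean([read_camera("scene")[:,:,::-1] for _ in range(8)],0)
st=lambda x:np.clip((x-x.min())*1.0*255/(x.max()-x.min()),0,255).astype(np.uint8)
r=lambda im,x,y,w,h:cv2.resize(st(im[y:y+h,x:x+w]),(w*16,h*16),interpolation=2)
np.savez("pics/m.npz",a=a,b=b)
o=np.zeros((560,800,3),np.uint8); o[:,:400]=r(a,304,211,25,35); o[:,400:]=r(b,343,272,25,35)
cv2.imwrite("pics/g.png",o)
E
```

```text
theta 4.785477326594877 loc [ 3.3 44.9 53.5] rad 45.0 F console [ 5.3  0.3 -1.2] 19.517430389240207 t 14.95
[[0.45, 0.05, 0.0, 0, 0, 0], [0.89, 0.15, 0.0, 0, 0, 0], [1.31, 0.29, 0.0, 0, 0, 0], [1.72, 0.47, 0.0, 0, 0, 0]]
```

View pics/g.png

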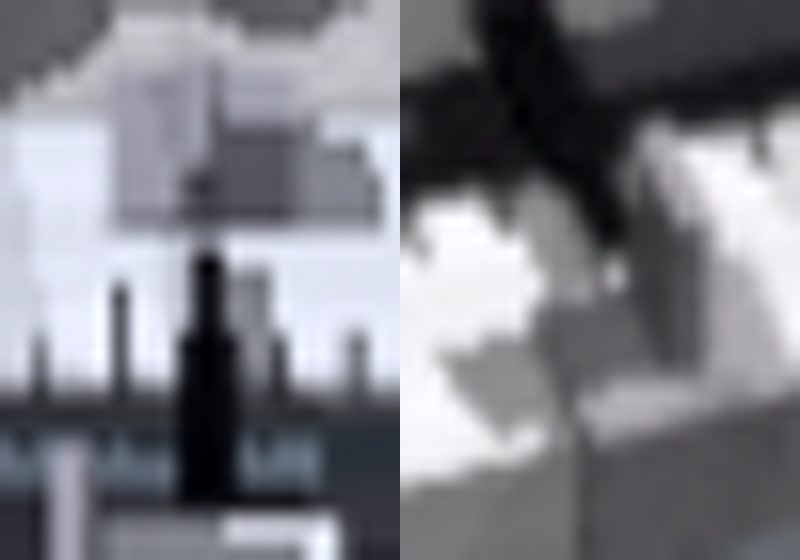

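Run:
```python
from h import *
g=lambda n,p:((proj(n,CO+CQ.apply(p))[0]-([304,211] if n=="top" else [343,272])+.47)*16).round()+([0,0] if n=="top" else [400,0])
gt=lambda u,v:("top",(304+u/16-.47,211+v/16-.47)); gs=lambda u,v:("scene",(343+(u-400)/16-.47,272+v/16-.47))
print("tip",cut(atz(*gt(208,250),44)),cut(atz(*gs(612,225),44)))
for z in (35,45,55): print(z,"clip ctr",cut(atz(*gt(204,150),z)),"fin front",cut(atz(*gt(199,185),z)))
for y in (77,78,79,80): print(y,"top",[g("top",[x,y,z]) for x,z in((80,44),(86,34),(86,60),(104,60))],"scene -y face",[g("scene",[x,y-2,z]) for x,z in((86,34),(86,60),(104,34),(104,60))])
```

```text
tip [80.1 78.3 44. ] [77.3 80.2 44. ]
35 clip ctr [95.4 78.9 35. ] fin front [90.8 79.5 35. ]
45 clip ctr [93.  78.7 45. ] fin front [88.4 79.4 45. ]
55 clip ctr [90.7 78.5 55. ] fin front [86.1 79.2 55. ]
77 top [array([218., 250.]), array([219., 223.]), array([215., 176.]), array([215.,  39.])] scene -y face [array([592., 356.]), array([600., 197.]), array([651., 480.]), array([660., 321.])]
78 top [array([210., 250.]), array([211., 223.]), array([208., 176.]), array([207.,  39.])] scene -y face [array([601., 354.]), array([609., 195.]), array([660., 478.]), array([669., 319.])]
79 top [array([202., 251.]), array([203., 223.]), array([200., 176.]), array([199.,  39.])] scene -y face [array([610., 352.]), array([618., 192.]), array([669., 475.]), array([678., 316.])]
80 top [array([194., 251.]), array([196., 223.]), array([192., 177.]), array([191.,  39.])] scene -y face [array([618., 349.]), array([627., 190.]), array([678., 473.]), array([687., 314.])]
```

View 9 puts the tip at column 208 in the top panel, with the fin around 199–204. The scene panel also has the tip slightly short, so about 1.2 mm (0.3 rad) is left.

Emit:
{"method": "arm_command", "body": {"steps": [[0.45, 0.05, 0, 0, 0, 0], [0.89, 0.15, 0, 0, 0, 0], [1.31, 0.29, 0, 0, 0, 0], [1.31, 0.29, 0, 0, 0, 0]]}}

```text
t: 15.88
eef_pos: [531.8, -59.1, 297.6]
tcp_rot: [-3.141, -0.261, 0.033]
ft_force: [-1.0, 1.8, -0.4]
opening: 0.205
```

Emit:
{"method": "arm_command", "body": {"steps": [[-0.05, 0, 0, 0, 0, 0], [-0.05, 0, 0, 0, 0, 0], [-0.05, 0, 0, 0, 0, 0], [-0.05, 0, 0, 0, 0, 0], [-0.05, 0, 0, 0, 0, 0], [-0.05, 0, 0, 0, 0, 0], [-0.05, 0, 0, 0, 0, 0]], "jaw": 5.5}}

```text
t: 16.47
eef_pos: [531.3, -59.0, 297.6]
tcp_rot: [3.141, -0.262, 0.033]
ft_force: [0.3, 0.4, -0.4]
opening: 0.565
```

Emit:
{"method": "arm_command", "body": {"steps": [[0, 0, -2, 0, 0, 0], [0, 0, -4, 0, 0, 0], [0, 0, -8, 0, 0, 0], [0, 0, -12, 0, 0, 0], [0, 0, -16, 0, 0, 0], [0, 0, -20, 0, 0, 0], [0, 0, -24, 0, 0, 0], [0, 0, -24, 0, 0, 0], [0, 0, -24, 0, 0, 0]]}}

```text
t: 17.22
eef_pos: [468.4, -60.9, 531.3]
tcp_rot: [3.14, -0.266, 0.033]
ft_force: [-0.0, -0.3, -1.0]
opening: 0.575
```

Run:
```python
from h import *
print(state()["t"],state()["eef_pos"],state()["ft_force"],state()["opening"])
a=np.mean([read_camera("top")[:,:,::-1] for _ in range(4)],0); b=np.mean([read_camera("scene")[:,:,::-1] for _ in range(8)],0)
st=lambda x:np.clip((x-x.min())*255/(x.max()-x.min()),0,255).astype(np.uint8)
r=lambda im,x,y,w,h:cv2.resize(st(im[y:y+h,x:x+w]),(w*16,h*16),interpolation=2)
o=np.zeros((600,800,3),np.uint8); o[:320,:400]=r(a,304,211,25,20); o[:320,400:]=r(b,343,272,25,20)
o[320:,:400]=cv2.resize(a[170:370,200:534].astype(np.uint8),(400,280),interpolation=3); o[320:,400:]=cv2.resize(b[120:370,130:487].astype(np.uint8),(400,280),interpolation=3)
cv2.imwrite("pics/i.png",o)
```

```text
17.2167 [468.4156677  -60.89756358 531.31064077] [-0.04821699 -0.28537004 -1.03365046] 0.5746161796553546
```

View pics/i.png

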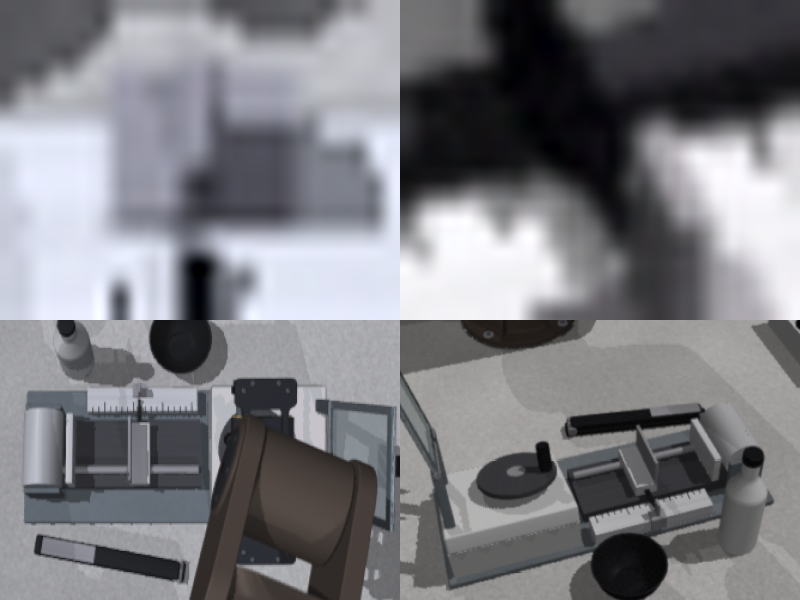

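View 10 shows the tip at column 199 in the top panel, level with the fin's face (185–213). The guard is open, the post is released and the bystanders look unmoved, so I'm handing in.

```bash
python3 -c "
from cell import *
print(job_done(), state()['t'], state()['qvel'].round(3))"
```

```text
the job is handed in; nothing more can be done
the job is handed in; nothing more can be done
```

The guard is open and resting on its stop, the pointer is level with the clip's fin as far as the pictures show, and I handed the job in at about 18 s. `job_done()` gives no verdict, so the result rests on my own checks.

- **Guard:** I swung it by its handle until the force jumped to about 20 N at roughly 1.87 rad, then let go. The last picture shows it still open.
- **Handwheel:** I gripped the post and cranked it about two turns clockwise. I set the last 7.5 mm or so from the pictures in two steps, then released the post and lifted clear.
- **Last checks:**
  - In the top view the pointer tip sits at the fin's centre (column 199, fin 185–213) and within about 0.6 mm of the clip's middle.
  - The force reading is about zero with the gripper some 240 mm above the post.
  - The spray bottle, bowl and iron look unmoved.
- **Disagreement:** before the final 1.2 mm step, the top view put the pointer 0.4–1.1 mm short and the scene view 1–2 mm short. I settled in between, so about 1 mm of uncertainty remains, inside the 3 mm limit.
- **Check that didn't run:** the joint-speed printout after hand-in did not come back, so I have no reading for that moment.

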